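# Set out the glaze review board

### The job

Finish the glaze display on the wooden board: lay the dotted tile flat midway between the two striped reference tiles, level and parallel with them, and stand the glaze jar upright on the middle of it; put the navy and the turquoise dish, right way up, each on the board straight behind the striped tile of its own colour (on the side away from the robot), about 15 mm of board showing between dish and tile. Lift the dish off the dotted tile before you take that tile, leave the terracotta tile and the amber dish where they are, and set everything down gently without dropping anything.

Things in the scene. Friction and masses are not known exactly. Their poses are not given: they have to be found in the camera images.
- board: fixed plywood board flat on the table, 240 mm deep (its x, away from the robot), 320 mm wide (its y), 15 mm thick, turned a little. Origin: centre of its underside, z up. The two striped tiles lie on it centred 50 mm nearer than its centre (x = -50 mm) and 105 mm to either side (y = +105 and -105 mm), so midway between them is x = -50, y = 0.
- navy_reference: fixed white reference tile with four navy blue stripes across it, lying on the wooden board at its left or right (either may be on either side), 100 mm long (its x), 60 mm wide (its y), 12 mm thick. Origin: centre of its underside, z up. Its +x points to the board's far edge, square with the board, so its dish belongs on its +x side.
- turquoise_reference: fixed white reference tile with four turquoise stripes across it, lying on the wooden board at its left or right (either may be on either side), 100 mm long (its x), 60 mm wide (its y), 12 mm thick. Origin: centre of its underside, z up. Its +x points to the board's far edge, square with the board, so its dish belongs on its +x side.
- dotted_tile: loose white tile with light blue dots, 100 mm long (its x), 60 mm wide (its y), 12 mm thick. Origin: centre of its underside, z up. 0.11 kg; either way round is fine. It starts flat on the table with a dish standing on it; take it across its 60 mm width.
- clay_tile: loose plain terracotta tile, a bystander, 100 mm long (its x), 60 mm wide (its y), 12 mm thick. Origin: centre of its underside, z up. It starts flat on the table with a dish standing on it and is to stay where it is.
- navy_dish: round navy blue glazed dish, open on top, 60 mm across the rim, 30 mm high, walls 4 mm; the outside is upright from 15 mm up to the rim and narrows to a 42 mm foot; about 0.12 kg. Origin: centre of its underside, z up. At the start it stands on either the dotted or the terracotta tile, the other coloured dish on the other one.
- turquoise_dish: round turquoise glazed dish, open on top, 60 mm across the rim, 30 mm high, walls 4 mm; the outside is upright from 15 mm up to the rim and narrows to a 42 mm foot; about 0.12 kg. Origin: centre of its underside, z up. At the start it stands on either the dotted or the terracotta tile, the other coloured dish on the other one.
- jar: closed round glaze jar, white with a blue band and a yellow cap, standing on the table, 52 mm across (cap 50 mm), 68 mm high, about 0.16 kg. Origin: centre of its underside, z up.
- amber_dish: round amber-yellow glazed dish, open on top, 60 mm across the rim, 30 mm high, walls 4 mm; the outside is upright from 15 mm up to the rim and narrows to a 42 mm foot; about 0.12 kg. Origin: centre of its underside, z up. A bystander standing on the table, to stay where it is.
Not all that is in view belongs to the job. Several things look just like the jar: the one meant starts nearest to the robot's base.

How it is judged:
At the end, for the whole second after the job is handed in: Each within 12 mm: dotted tile flat on the board midway between the striped tiles, within 0.17 rad of parallel; jar upright on its centre; each dish upright on the board behind its colour's tile, in line, 95 mm centre to centre; all released and at rest (x of dotted_tile in the frame of board between -0.062 and -0.038 m and y of dotted_tile in the frame of board between -0.012 and 0.012 m and z of dotted_tile in the frame of board between 0.01 and 0.02 m and angle between the x axis of dotted_tile and the x axis of board, either way round below 0.17 rad and angle between each of dotted_tile, jar, navy_dish, turquoise_dish's own z axis and vertical below 0.06 rad and linear speed of each of dotted_tile, jar, navy_dish, turquoise_dish below 0.02 m/s and angular speed of each of dotted_tile, jar, navy_dish, turquoise_dish below 0.2 rad/s and contact force between each of dotted_tile, jar, navy_dish, turquoise_dish and the fingers below 0.05 N and horizontal distance between jar and dotted_tile below 0.012 m and z of jar in the frame of dotted_tile between 0.007 and 0.017 m and x of navy_dish in the frame of navy_reference between 0.083 and 0.107 m and y of navy_dish in the frame of navy_reference between -0.012 and 0.012 m and z of navy_dish in the frame of navy_reference between -0.005 and 0.005 m and x of turquoise_dish in the frame of turquoise_reference between 0.083 and 0.107 m and y of turquoise_dish in the frame of turquoise_reference between -0.012 and 0.012 m and z of turquoise_dish in the frame of turquoise_reference between -0.005 and 0.005 m); the robot touches nothing.
It fails at once if the terracotta tile or the amber dish is disturbed (moved more than 25 mm) (distance of any of clay_tile, amber_dish from where it was at the start of the episode above 0.025 m).
It fails at once if a piece is dropped (falls more than about 30 mm) ((linear speed of dotted_tile above 0.75 m/s and contact force between dotted_tile and the fingers below 0.05 N) or (linear speed of jar above 0.75 m/s and contact force between jar and the fingers below 0.05 N) or (linear speed of navy_dish above 0.75 m/s and contact force between navy_dish and the fingers below 0.05 N) or (linear speed of turquoise_dish above 0.75 m/s and contact force between turquoise_dish and the fingers below 0.05 N)).
It fails at once if the dotted tile is carried off with a dish on it (height (world z) of dotted_tile above 0.02 m and (contact force between dotted_tile and navy_dish above 0.1 N or contact force between dotted_tile and turquoise_dish above 0.1 N)).
It also fails if it takes over 109 s, if anything falls off the work surface, if the arm or the gripper's body presses on something with over 40 N, if the wrist force passes 120 N, or if a joint passes its speed limit or range.

### The arm

A 6-joint arm with a two-finger parallel gripper is mounted at the origin on the work surface. World frame = base frame: x ahead of the robot, y to its left, z up, the work surface at z = 0. Lengths are in m, angles in rad, forces in N, time in s.
With the tool pointing down it reaches from about 0.3 to 0.875 m from the base axis. Payload 6.4 kg.
Tool frame: the origin (TCP) lies where the fingers leave the gripper's body, on its centre line; the fingertips stand 73 mm ahead of it and the grasp point (between the pads) lies 54 mm ahead of it; z points along the fingers, y is the line along which they close (so a half turn about z gives the same grasp; the last joint's range is limited). The gripper opens to 85 mm and grips with 20 to 120 N. Pads are 22 mm wide; open, the fingers measure 114 mm over their backs; the gripper's body (76 mm by 85 mm) begins 54 mm behind the grasp point. The pads swing forward as they close: fully open they stand 13 mm farther back than shut.
Start: joints at [0.979, 0.181, 1.607, -0, 1.354, -0.206], TCP at [0.216, 0.533, 0.304] pointing down, gripper open.
Joint ranges: [-2.99, 2.99], [-0.89, 2.07], [0.3, 2.58], [-1.14, 4.28], [0, 2.63], [-3.12, 3.12]. Speed limits (rad/s): [2.57, 2.57, 3.01, 3.14, 3.14, 3.14].

### API

Orientations are given as a unit quaternion [w, x, y, z].
In Python, from bench import ctrl gives the robot as it stands.
- The arm moves only by the tool carry_out, never from a script. Its argument "steps" is one flat list of numbers, 7 for each row, row after row: the shift along the tool's x, y, z in m, then the turn, a rotation vector about the tool's x, y, z in rad, then the opening, from 0 (shut) to 1 (fully open). In form: [dx, dy, dz, wx, wy, wz, claw, dx, dy, dz, wx, wy, wz, claw, ...]. A call has 1 to 20 rows; each row is the pose to reach, as a shift and turn from the pose commanded when the call began, along the tool's axes at that moment; what a row does not reach only later rows make up. A row lasts 1/10 s, in which the tool goes at most 50 mm and 8.59 degrees, less where a joint would pass 70% of its speed; a pose out of reach is approached as far as the arm can. A call with a gripper value outside its range is refused whole. The fingers move at their own pace and stop on an object; the grip force is fixed at half the most. Time passes only in rows, so rows that repeat a pose let the fingers close. It gives the time, the measured TCP pose, the force, the opening and the grip force at its end, in the units of the state.
- ctrl.get_obs(): the state, without advancing time (a new reading comes with each control period).
- ctrl.camera(name): name is "scene" or "top" or "wrist"; returns the picture (384x512x3 uint8, red, green, blue); there is no depth.
- ctrl.camera_params(name): a dict with "vertical_fov" (degrees; the focal length in pixels is half the picture's height over the tangent of half this angle, whatever the lens; pixels are square), "cx", "cy" (the principal point, pixels), "cam_to_world" (4x4, takes a point from camera to world coordinates); the wrist camera has in their place "hand_eye" (4x4, takes a point from camera to tool coordinates, whose origin is the TCP and whose axes are the flange's). Camera axes: x right, y down, z forward; pixel columns grow to the right and rows downward; lengths in m; the calibration is good to about 2 mm. A picture is of the moment at which its call begins: read the wrist's pose just before it. camera_params takes no time and is no camera call.
- ctrl.hand_in(): hands the job in; it is judged then, once.
The state is a dict: "time_s": time; "q": joint angles; "dq": joint speeds; "joint_efforts": joint torques, N m; "eef_pos": TCP position; "eef_rot": TCP orientation; "wrist_force": force on the tool from outside, world axes, zero at the start; "torque": the same for the moment, N m; "opening": opening from 0.0 (shut) to 1.0 (fully open); "grasp_force": force on a finger pad.
Only numpy, scipy, OpenCV 4.12 (cv2) and the standard library are available. Lean on these libraries where they do the work, as an engineer would, in place of code of your own. Each camera call takes 0.05 s, during which the arm holds its last target. There are 200 camera calls.

## Working session

There is one attempt and no reset: what is moved stays moved. The work goes in short steps, Python scripts to look and compute and a tool call to move; the robot and the scene stay as the last step left them, time stands still between calls to the robot, and variables do not carry over. Pictures are saved under pics/ and viewed, at most 14 in all, crops included, and the job is handed in when it is done.

Besides the shell and the picture viewer there is one more tool, called after "Emit:" by a JSON object that holds its "op" and its "data", one argument or row to a line. carry_out: Moves the arm, as the interface text tells. Its arguments: {"type":"object","properties":{"steps":{"type":"array"}},"required":["steps"]}

```bash
mkdir -p pics
cat > h.py <<'E'
import numpy as np, cv2
from scipy.spatial.transform import Rotation as R
from bench import ctrl
def pose():
    o=ctrl.get_obs(); w,x,y,z=o['eef_rot']
    T=np.eye(4); T[:3,:3]=R.from_quat([x,y,z,w]).as_matrix(); T[:3,3]=o['eef_pos']; return T
def shot(n):
    T=pose(); im=ctrl.camera(n); p=ctrl.camera_params(n)
    C=T@np.array(p['hand_eye']) if n=='wrist' else np.array(p['cam_to_world'])
    f=im.shape[0]/2/np.tan(np.radians(p['vertical_fov'])/2)
    return im,(f,p['cx'],p['cy'],C)
def cast(cam,uv,z):
    f,cx,cy,C=cam; uv=np.atleast_2d(uv).astype(float)
    d=np.c_[(uv[:,0]-cx)/f,(uv[:,1]-cy)/f,np.ones(len(uv))]@C[:3,:3].T
    o=C[:3,3]; return o+d*((z-o[2])/d[:,2])[:,None]
def save(im,n): cv2.imwrite('pics/'+n+'.png',im[:,:,::-1])
E
python3 - <<'E'
from h import *
ims=[]
for n in('top','scene'):
    im,c=shot(n); save(im,n); print(n,c)
p=ctrl.camera_params('wrist'); print(p); print(ctrl.get_obs())
E
```

```text
top (np.float64(367.65000275737555), 258.8778663554189, 191.13446863222788, array([[-0.01720228, -0.99128884,  0.13057765,  0.46410356],
       [-0.99921787,  0.02169476,  0.03306036, -0.02151284],
       [-0.03560522, -0.12990681, -0.99088672,  1.06440446],
       [ 0.        ,  0.        ,  0.        ,  1.        ]]))
scene (np.float64(480.0807422349653), 252.24962765533525, 185.7317635616024, array([[-0.51466652,  0.61805385, -0.59424558,  1.23921434],
       [ 0.8572397 ,  0.38393073, -0.34312868,  0.37128258],
       [ 0.01607714, -0.68600775, -0.72741659,  0.79402563],
       [ 0.        ,  0.        ,  0.        ,  1.        ]]))
{'vertical_fov': 59.33682637602463, 'cx': 256.86771586795226, 'cy': 191.51587714852678, 'hand_eye': array([[ 3.15913390e-04, -9.59057088e-01, -2.83212644e-01,
         7.31126850e-02],
       [ 9.99999950e-01,  3.01476280e-04,  9.45593766e-05,
        -1.07570105e-03],
       [-5.30594592e-06, -2.83212660e-01,  9.59057135e-01,
        -7.03769202e-02],
       [ 0.00000000e+00,  0.00000000e+00,  0.00000000e+00,
         1.00000000e+00]])}
{'time_s': 0.1, 'q': array([ 9.78699452e-01,  1.81457006e-01,  1.60787397e+00, -2.84352588e-05,
        1.35378584e+00, -2.06290667e-01]), 'dq': array([-9.17122927e-04, -2.92595430e-03, -3.75438116e-04,  4.45553769e-04,
       -2.76198685e-05, -8.66883064e-05]), 'joint_efforts': array([ 1.59782528e-03, -4.45873725e+01, -3.52236593e+01, -1.06938651e-04,
        4.16020179e-03,  1.00660750e-04]), 'eef_pos': array([0.21615208, 0.53242967, 0.30309608]), 'eef_rot': array([-2.83411927e-04,  1.91705885e-01,  9.81452124e-01, -7.07557588e-04]), 'wrist_force': array([-0.13008815, -1.04269404, -0.04094584]), 'torque': array([-0.02245258, -0.00631051,  0.01104473]), 'grasp_force': 0.0, 'opening': 1.0019996248219163}
```

View pics/top.png

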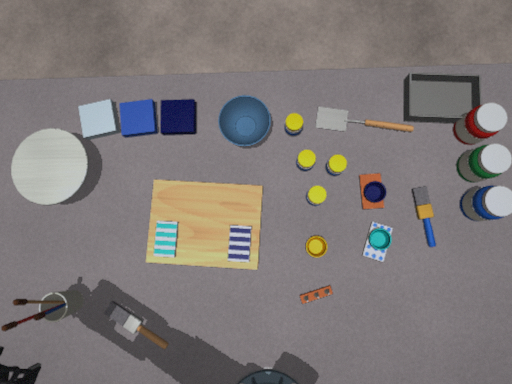

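View pics/scene.png

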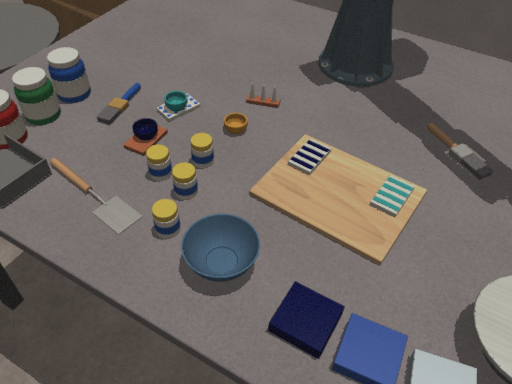

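The top view shows the board at about (205,225), with the turquoise reference at (166,239), the navy reference at (240,243), the turquoise dish on the dotted tile at (378,240) and the navy dish on terracotta at (374,191).
Four objects could be the jar: (294,123), (306,159), (337,164) and (317,195). I choose (317,195) because it is nearest the base at about (268,390). The amber dish at (316,246) is also yellow but is not a jar. The three square blue tiles and the blue bowl are distractors for the dishes.

```bash
cat > m1.py <<'E'
from h import *
im,c=shot('top'); hsv=cv2.cvtColor(im,cv2.COLOR_RGB2HSV)
def mask(lo,hi,box):
    m=cv2.inRange(hsv,lo,hi); k=np.zeros_like(m); x0,y0,x1,y1=box; k[y0:y1,x0:x1]=m[y0:y1,x0:x1]; return k
def rect(m,z,n):
    p=np.argwhere(m)[:,::-1]; w=cast(c,p,z)[:,:2]; r=cv2.minAreaRect((w*1000).astype(np.float32)); print(n,np.round(r[0]),np.round(r[1]),round(r[2],1),len(p))
# board
m=mask((8,60,100),(28,255,255),(135,170,275,280)); m=cv2.morphologyEx(m,cv2.MORPH_OPEN,np.ones((3,3)))
rect(m,.015,'board')
rect(mask((78,80,60),(98,255,255),(150,215,182,262)),.027,'tref')
rect(mask((110,80,20),(130,255,200),(222,220,258,267)),.027,'nref')
rect(mask((78,80,60),(98,255,255),(365,225,394,252)),.042,'tdish')
rect(mask((108,80,10),(140,255,200),(360,176,390,206)),.042,'ndish')
rect(mask((0,100,60),(14,255,255),(350,165,395,215)),.012,'clay')
rect(mask((15,120,60),(40,255,255),(300,230,332,262)),.03,'amber')
for nm,b in(('jar',(304,182,330,208)),('j2',(296,147,318,171)),('j3',(326,152,350,176)),('j4',(283,110,305,136))):
    rect(mask((24,120,120),(36,255,255),b),.068,nm)
save(cv2.resize(im[150:280,280:450],None,fx=4,fy=4),'crop1')
E
python3 m1.py
```

```text
board [513. 172.] [321. 241.] 85.5 7365
tref [471. 280.] [58. 85.] 84.6 371
nref [455.  71.] [54. 82.] 85.6 276
tdish [ 461. -316.] [59. 58.] 62.0 393
ndish [ 591. -308.] [58. 53.] 88.7 356
clay [ 597. -307.] [100.  60.] 2.8 405
amber [ 444. -143.] [55. 55.] 89.0 368
jar [ 583. -145.] [46. 47.] 88.0 258
j2 [ 685. -121.] [47. 45.] 88.5 247
j3 [ 669. -205.] [47. 45.] 88.5 251
j4 [791. -90.] [45. 46.] 88.4 235
```

View pics/crop1.png

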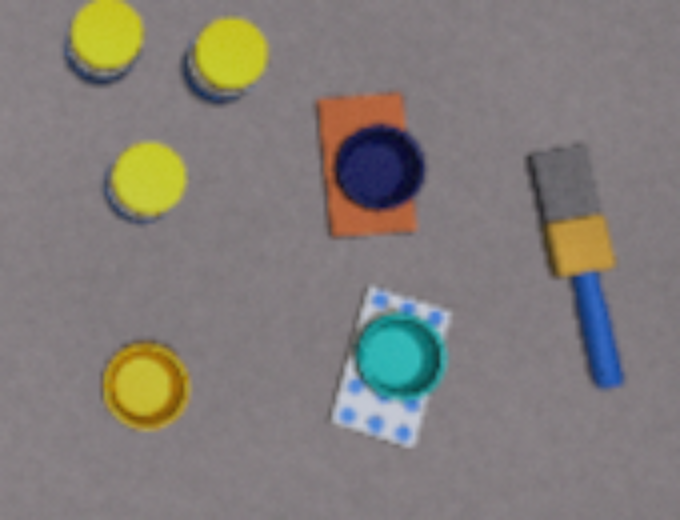

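The close crop confirms the choice: the jar is the nearest of the four at (148,180), the turquoise dish stands on the dotted tile and the navy dish on terracotta.

```bash
cat >> h.py <<'E'
def go(x,y,z,yaw=85.6):
    """shift and turn in tool axes to reach TCP world mm, tool y at yaw deg, pointing down"""
    T=pose(); a=np.radians(yaw); Y=np.array([np.cos(a),np.sin(a),0]); Z=np.array([0,0,-1.]); G=np.c_[np.cross(Y,Z),Y,Z]
    Q=T[:3,:3]; d=Q.T@(np.array([x,y,z])/1000-T[:3,3]); w=R.from_matrix(Q.T@G).as_rotvec()
    print('shift',np.round(d,4),'turn',np.round(w,4))
E
python3 -c "
from h import *
go(461,-316,230)"
```

```text
shift [-0.5461 -0.6939  0.074 ] turn [-0.0013 -0.0005 -0.309 ]
```

Emit:
{"op": "carry_out", "data": {
  "steps": [-0.546, -0.694, 0.0, 0, 0, -0.309, 1, -0.546, -0.694, 0.0, 0, 0, -0.309, 1, -0.546, -0.694, 0.0, 0, 0, -0.309, 1, -0.546, -0.694, 0.0, 0, 0, -0.309, 1, -0.546, -0.694, 0.0, 0, 0, -0.309, 1, -0.546, -0.694, 0.0, 0, 0, -0.309, 1, -0.546, -0.694, 0.0, 0, 0, -0.309, 1, -0.546, -0.694, 0.0, 0, 0, -0.309, 1, -0.546, -0.694, 0.0, 0, 0, -0.309, 1, -0.546, -0.694, 0.0, 0, 0, -0.309, 1, -0.546, -0.694, 0.0, 0, 0, -0.309, 1, -0.546, -0.694, 0.074, 0, 0, -0.309, 1, -0.546, -0.694, 0.074, 0, 0, -0.309, 1, -0.546, -0.694, 0.074, 0, 0, -0.309, 1, -0.546, -0.694, 0.074, 0, 0, -0.309, 1, -0.546, -0.694, 0.074, 0, 0, -0.309, 1, -0.546, -0.694, 0.074, 0, 0, -0.309, 1, -0.546, -0.694, 0.074, 0, 0, -0.309, 1, -0.546, -0.694, 0.074, 0, 0, -0.309, 1, -0.546, -0.694, 0.074, 0, 0, -0.309, 1]
}}

```text
time_s: 2.15
eef_pos: [0.4605, -0.3161, 0.2286]
eef_rot: [-0.001, 0.039, 0.999, 0.001]
wrist_force: [-0.6, -0.2, -0.7]
opening: 0.998
grasp_force: 0.0
```

```bash
cat > wd.py <<'E'
from h import *
import sys
def ring(nm,lo,hi,z,im,c):
    m=cv2.inRange(cv2.cvtColor(im,cv2.COLOR_RGB2HSV),lo,hi); m=cv2.morphologyEx(m,cv2.MORPH_OPEN,np.ones((3,3)))
    for k in sorted(cv2.findContours(m,cv2.RETR_EXTERNAL,cv2.CHAIN_APPROX_NONE)[0],key=cv2.contourArea)[::-1][:2]:
        if cv2.contourArea(k)<300: continue
        w=cast(c,k[:,0],z)[:,:2]*1000; (p,r)=cv2.minEnclosingCircle(w.astype(np.float32))
        q=cv2.minAreaRect(w.astype(np.float32)); print(nm,np.round(p,1),'r',round(r,1),'rect',np.round(q[0],1),np.round(q[1],1),round(q[2],1))
if __name__=='__main__':
    im,c=shot('wrist'); save(im,sys.argv[1]); print(np.round(pose()[:3],4))
    ring('turq',(78,80,40),(98,255,255),.042,im,c); ring('navy',(108,90,10),(140,255,200),.042,im,c); ring('yellow',(22,120,100),(38,255,255),.068,im,c)
E
python3 wd.py w1
```

```text
[[-0.997   0.0772 -0.0012  0.4607]
 [ 0.0772  0.997   0.0016 -0.3152]
 [ 0.0013  0.0015 -1.      0.2292]]
turq [ 457.3 -316.9] r 30.3 rect [ 457.3 -317.1] [58.1 58.9] 85.5
navy [ 585.4 -311.1] r 33.8 rect [ 585.2 -310.4] [58.7 64. ] 61.7
navy [ 555.5 -163.2] r 21.1 rect [ 551.9 -165. ] [22.8 40.7] 26.7
yellow [ 432.6 -168.4] r 25.8 rect [ 432.9 -168.6] [51.  49.7] 78.4
yellow [ 562.8 -150.9] r 23.8 rect [ 562.6 -150.8] [47.6 25.5] 72.8
```

View pics/w1.png

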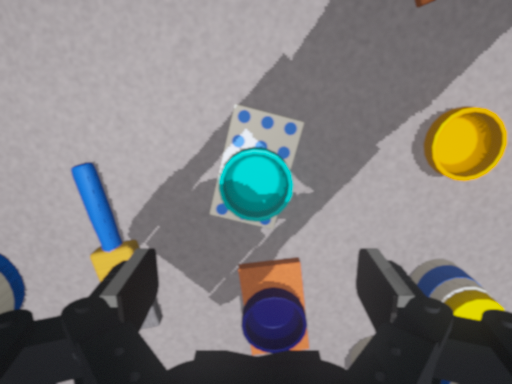

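The dish is centred at about (257,184) in the wrist view, on the dotted tile. I descend and grip it.

Emit:
{"op": "carry_out", "data": {
  "steps": [0.002, -0.002, 0.03, 0, 0, 0, 1, 0.002, -0.002, 0.06, 0, 0, 0, 1, 0.002, -0.002, 0.09, 0, 0, 0, 1, 0.002, -0.002, 0.11, 0, 0, 0, 1, 0.002, -0.002, 0.125, 0, 0, 0, 1, 0.002, -0.002, 0.135, 0, 0, 0, 1, 0.002, -0.002, 0.143, 0, 0, 0, 1, 0.002, -0.002, 0.143, 0, 0, 0, 1, 0.002, -0.002, 0.143, 0, 0, 0, 0.5, 0.002, -0.002, 0.143, 0, 0, 0, 0.5, 0.002, -0.002, 0.143, 0, 0, 0, 0.5, 0.002, -0.002, 0.143, 0, 0, 0, 0.4, 0.002, -0.002, 0.143, 0, 0, 0, 0.4, 0.002, -0.002, 0.143, 0, 0, 0, 0.4]
}}

```text
time_s: 3.6
eef_pos: [0.4597, -0.3183, 0.0884]
eef_rot: [0.001, 0.038, 0.999, -0.001]
wrist_force: [-0.6, 0.8, 5.9]
opening: 0.673
grasp_force: 64.7
```

Emit:
{"op": "carry_out", "data": {
  "steps": [0, 0, -0.02, 0, 0, 0, 0.4, 0, 0, -0.06, 0, 0, 0, 0.4, 0, 0, -0.1, 0, 0, 0, 0.4, -0.003, 0.03, -0.11, 0, 0, 0, 0.4, -0.007, 0.07, -0.11, 0, 0, 0, 0.4, -0.012, 0.115, -0.11, 0, 0, 0, 0.4, -0.016, 0.16, -0.11, 0, 0, 0, 0.4, -0.021, 0.205, -0.11, 0, 0, 0, 0.4, -0.026, 0.25, -0.11, 0, 0, 0, 0.4, -0.03, 0.295, -0.11, 0, 0, 0, 0.4, -0.035, 0.34, -0.11, 0, 0, 0, 0.4, -0.039, 0.385, -0.11, 0, 0, 0, 0.4, -0.044, 0.43, -0.11, 0, 0, 0, 0.4, -0.049, 0.475, -0.11, 0, 0, 0, 0.4, -0.053, 0.515, -0.11, 0, 0, 0, 0.4, -0.056, 0.55, -0.11, 0, 0, 0, 0.4, -0.059, 0.575, -0.11, 0, 0, 0, 0.4, -0.061, 0.59, -0.11, 0, 0, 0, 0.4, -0.061, 0.598, -0.11, 0, 0, 0, 0.4, -0.061, 0.598, -0.11, 0, 0, 0, 0.4]
}}

```text
time_s: 5.6
eef_pos: [0.5655, 0.2742, 0.1967]
eef_rot: [-0.0, 0.038, 0.999, -0.0]
wrist_force: [-1.1, -0.5, -1.6]
opening: 0.665
grasp_force: 64.6
```

```bash
cat > w2.py <<'E'
from h import *
im,c=shot('wrist'); save(im,'w2'); hsv=cv2.cvtColor(im,cv2.COLOR_RGB2HSV)
for nm,lo,hi in(('t',(78,80,60),(98,255,255)),('n',(110,80,20),(130,255,200))):
    m=cv2.inRange(hsv,lo,hi)
    for k in cv2.findContours(m,cv2.RETR_EXTERNAL,cv2.CHAIN_APPROX_NONE)[0]:
        if cv2.contourArea(k)<150: continue
        r=cv2.minAreaRect((cast(c,k[:,0],.027)[:,:2]*1000).astype(np.float32)); print(nm,np.round(r[0],1),np.round(r[1],1),round(r[2],1),'px',k[:,0].mean(0).round())
go(567,273,92.5)
E
python3 w2.py
```

```text
t [636.6 268.2] [123.8 124.6] 42.9 px [257. 274.]
t [505.5 276.4] [57.6 12.7] 84.9 px [254. 112.]
t [481.8 278.3] [57.7 12.8] 85.7 px [255.  76.]
t [457.7 280.1] [57.3 12. ] 85.7 px [254.  37.]
t [438.1 281.7] [58.1  4. ] 85.7 px [254.   3.]
shift [-0.0016 -0.0003  0.1042] turn [-0.0006 -0.0004 -0.    ]
```

View pics/w2.png

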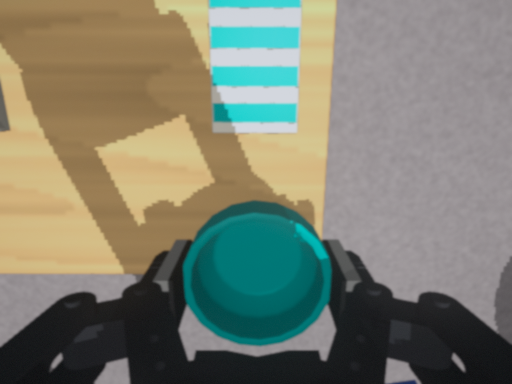

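Run:
```python
from h import *
im,c=shot('wrist'); m=cv2.inRange(cv2.cvtColor(im,cv2.COLOR_RGB2HSV),(78,80,40),(98,255,255)); m[:150]=0
k=max(cv2.findContours(m,cv2.RETR_EXTERNAL,cv2.CHAIN_APPROX_NONE)[0],key=cv2.contourArea)[:,0]
T=pose();print(T[:3,3])
for h in(.040,.046,.050):
    w=cast(c,k,T[2,3]-h)[:,:2]*1000; r=cv2.minAreaRect(w.astype(np.float32)); print(h,r)
```

```text
[0.56553939 0.27303243 0.19670362]
0.04 ((558.6674194335938, 273.3179931640625), (56.91768264770508, 57.3112678527832), 42.89906311035156)
0.046 ((562.2730102539062, 273.0420227050781), (60.010650634765625, 60.42570495605469), 42.89949417114258)
0.05 ((564.6766967773438, 272.85797119140625), (62.07271957397461, 62.50188446044922), 42.89897918701172)
```

The dish is held level, with its rim centre about 3 mm short of the TCP, and the turquoise tile's far edge is at about (254,132). I lower it with that correction.

Emit:
{"op": "carry_out", "data": {
  "steps": [-0.003, 0, 0.03, 0, 0, 0, 0.4, -0.003, 0, 0.06, 0, 0, 0, 0.4, -0.003, 0, 0.08, 0, 0, 0, 0.4, -0.003, 0, 0.093, 0, 0, 0, 0.4, -0.003, 0, 0.099, 0, 0, 0, 0.4, -0.003, 0, 0.102, 0, 0, 0, 0.4, -0.003, 0, 0.104, 0, 0, 0, 0.4, -0.003, 0, 0.105, 0, 0, 0, 0.4, -0.003, 0, 0.105, 0, 0, 0, 0.4]
}}

```text
time_s: 6.6
eef_pos: [0.569, 0.2739, 0.0926]
eef_rot: [0.001, 0.038, 0.999, 0.0]
wrist_force: [1.1, 0.2, -2.3]
opening: 0.67
grasp_force: 64.6
```

Not yet in contact, so I lower it a little more.

Emit:
{"op": "carry_out", "data": {
  "steps": [0, 0, 0.0005, 0, 0, 0, 0.4, 0, 0, 0.001, 0, 0, 0, 0.4, 0, 0, 0.0015, 0, 0, 0, 0.4, 0, 0, 0.002, 0, 0, 0, 0.4, 0, 0, 0.002, 0, 0, 0, 0.4]
}}

```text
time_s: 7.1
eef_pos: [0.5689, 0.274, 0.0914]
eef_rot: [0.0, 0.038, 0.999, -0.0]
wrist_force: [-4.8, -0.9, 8.1]
opening: 0.675
grasp_force: 65.7
```

Emit:
{"op": "carry_out", "data": {
  "steps": [0, 0, 0, 0, 0, 0, 0.8, 0, 0, 0, 0, 0, 0, 1, 0, 0, 0, 0, 0, 0, 1, 0, 0, -0.02, 0, 0, 0, 1, 0, 0, -0.06, 0, 0, 0, 1, 0, 0, -0.1, 0, 0, 0, 1, -0.064, -0.58, -0.14, 0, 0, 0, 1, -0.064, -0.58, -0.14, 0, 0, 0, 1, -0.064, -0.58, -0.14, 0, 0, 0, 1, -0.064, -0.58, -0.14, 0, 0, 0, 1, -0.064, -0.58, -0.14, 0, 0, 0, 1, -0.064, -0.58, -0.14, 0, 0, 0, 1, -0.064, -0.58, -0.14, 0, 0, 0, 1, -0.064, -0.58, -0.14, 0, 0, 0, 1, -0.064, -0.58, -0.14, 0, 0, 0, 1, -0.064, -0.58, -0.14, 0, 0, 0, 1, -0.064, -0.58, -0.14, 0, 0, 0, 1, -0.064, -0.58, -0.14, 0, 0, 0, 1, -0.064, -0.58, -0.14, 0, 0, 0, 1, -0.064, -0.58, -0.14, 0, 0, 0, 1]
}}

```text
time_s: 9.1
eef_pos: [0.5875, -0.3102, 0.2293]
eef_rot: [-0.0, 0.039, 0.999, 0.0]
wrist_force: [-0.3, 0.8, -0.2]
opening: 0.998
grasp_force: 0.0
```

```bash
python3 wd.py w3; python3 -c "
from h import *
im,c=shot('top');m=cv2.inRange(cv2.cvtColor(im,cv2.COLOR_RGB2HSV),(78,80,60),(98,255,255));m[215:]=0
k=max(cv2.findContours(m,0,1)[0],key=cv2.contourArea)[:,0];print('turq placed',cv2.minAreaRect((cast(c,k,.045)[:,:2]*1000).astype(np.float32)))"
```

```text
[[-9.970e-01  7.720e-02 -8.000e-04  5.876e-01]
 [ 7.720e-02  9.970e-01  1.100e-03 -3.090e-01]
 [ 9.000e-04  1.000e-03 -1.000e+00  2.292e-01]]
navy [ 588.3 -311. ] r 29.6 rect [ 588.5 -311.1] [57.6 57.5] 40.6
navy [ 667.5 -138.8] r 23.2 rect [ 661.2 -146. ] [27.  46.1] 48.9
yellow [ 580.8 -151.4] r 28.1 rect [ 581.2 -154.4] [51.3 47.2] 7.5
yellow [ 529.9 -425.8] r 21.7 rect [ 530.  -425.9] [31.2 34.2] 8.7
turq placed ((569.1585693359375, 272.929443359375), (57.09772872924805, 58.990325927734375), 44.82218551635742)
```

View pics/w3.png

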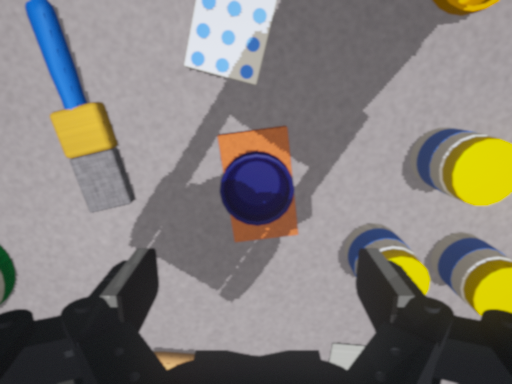

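The navy dish is at about (257,188) in the wrist view, on the terracotta tile.

Emit:
{"op": "carry_out", "data": {
  "steps": [-0.001, -0.002, 0.03, 0, 0, 0, 1, -0.001, -0.002, 0.06, 0, 0, 0, 1, -0.001, -0.002, 0.09, 0, 0, 0, 1, -0.001, -0.002, 0.11, 0, 0, 0, 1, -0.001, -0.002, 0.125, 0, 0, 0, 1, -0.001, -0.002, 0.135, 0, 0, 0, 1, -0.001, -0.002, 0.14, 0, 0, 0, 1, -0.001, -0.002, 0.14, 0, 0, 0, 1, -0.001, -0.002, 0.14, 0, 0, 0, 0.5, -0.001, -0.002, 0.14, 0, 0, 0, 0.5, -0.001, -0.002, 0.14, 0, 0, 0, 0.5, -0.001, -0.002, 0.14, 0, 0, 0, 0.4, -0.001, -0.002, 0.14, 0, 0, 0, 0.4, -0.001, -0.002, 0.14, 0, 0, 0, 0.4]
}}

```text
time_s: 10.6
eef_pos: [0.5896, -0.3122, 0.0915]
eef_rot: [0.001, 0.038, 0.999, -0.001]
wrist_force: [-0.2, 0.2, 7.0]
opening: 0.672
grasp_force: 65.5
```

Emit:
{"op": "carry_out", "data": {
  "steps": [0, 0, -0.02, 0, 0, 0, 0.4, 0, 0, -0.06, 0, 0, 0, 0.4, 0, 0, -0.1, 0, 0, 0, 0.4, 0.005, 0.03, -0.105, 0, 0, 0, 0.4, 0.013, 0.07, -0.105, 0, 0, 0, 0.4, 0.021, 0.115, -0.105, 0, 0, 0, 0.4, 0.03, 0.16, -0.105, 0, 0, 0, 0.4, 0.038, 0.205, -0.105, 0, 0, 0, 0.4, 0.046, 0.25, -0.105, 0, 0, 0, 0.4, 0.055, 0.295, -0.105, 0, 0, 0, 0.4, 0.062, 0.33, -0.105, 0, 0, 0, 0.4, 0.066, 0.355, -0.105, 0, 0, 0, 0.4, 0.069, 0.368, -0.105, 0, 0, 0, 0.4, 0.069, 0.37, -0.105, 0, 0, 0, 0.4, 0.069, 0.37, -0.105, 0, 0, 0, 0.4, 0.069, 0.37, -0.105, 0, 0, 0, 0.4]
}}

```text
time_s: 12.2
eef_pos: [0.5487, 0.0615, 0.1949]
eef_rot: [0.0, 0.039, 0.999, -0.0]
wrist_force: [-0.8, -0.1, 0.3]
opening: 0.67
grasp_force: 64.8
```

Run:
```python
from h import *
im,c=shot('wrist'); save(im,'w4'); T=pose(); print(T[:3,3])
m=cv2.inRange(cv2.cvtColor(im,cv2.COLOR_RGB2HSV),(108,90,10),(140,255,200))
for k in cv2.findContours(m,cv2.RETR_EXTERNAL,cv2.CHAIN_APPROX_NONE)[0]:
    if cv2.contourArea(k)<150: continue
    for z in(.027,T[2,3]-.046,T[2,3]-.0495):
        r=cv2.minAreaRect((cast(c,k[:,0],z)[:,:2]*1000).astype(np.float32)); print(round(z,3),np.round(r[0],1),np.round(r[1],1),round(r[2],1),'px',k[:,0].mean(0).round())
```

```text
[0.54866487 0.06139071 0.19485646]
0.027 [ 578.6 -125.4] [52.1 25.6] 2.8 px [ 19. 248.]
0.149 [525.8 -27.2] [25.4 12.5] 2.8 px [ 19. 248.]
0.145 [527.3 -30.1] [26.2 12.9] 2.8 px [ 19. 248.]
0.027 [619.1  54.4] [117.  114.9] 54.9 px [256. 274.]
0.149 [545.6  60.6] [57.1 56.1] 54.9 px [256. 274.]
0.145 [547.7  60.4] [58.9 57.8] 54.9 px [256. 274.]
0.027 [488.8  67.1] [56.  10.7] 85.5 px [259. 112.]
0.149 [482.   66.8] [27.3  5.3] 85.5 px [259. 112.]
0.145 [482.2  66.8] [28.2  5.4] 85.5 px [259. 112.]
0.027 [465.1  69. ] [55.9 10.8] 85.5 px [260.  75.]
0.149 [470.4  67.7] [27.3  5.3] 85.5 px [260.  75.]
0.145 [470.2  67.8] [28.1  5.4] 85.5 px [260.  75.]
0.027 [440.9  71.1] [56.  10.7] 85.5 px [260.  36.]
0.149 [458.6  68.7] [27.3  5.2] 85.5 px [260.  36.]
0.145 [458.1  68.8] [28.2  5.4] 85.5 px [260.  36.]
0.027 [421.5  72.6] [55.7  2.8] 85.5 px [260.   2.]
0.149 [449.1  69.5] [27.2  1.4] 85.5 px [260.   2.]
0.145 [448.3  69.6] [28.   1.4] 85.5 px [260.   2.]
```

View pics/w4.png

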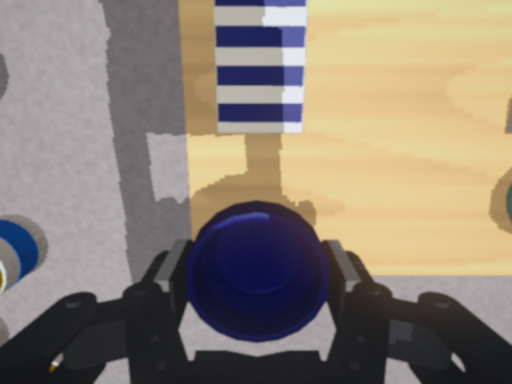

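The navy dish is held at about (256,272), in line with the navy tile, whose stripes run down column 259.

Emit:
{"op": "carry_out", "data": {
  "steps": [0, 0.002, 0.03, 0, 0, 0, 0.4, 0, 0.002, 0.06, 0, 0, 0, 0.4, 0, 0.002, 0.08, 0, 0, 0, 0.4, 0, 0.002, 0.09, 0, 0, 0, 0.4, 0, 0.002, 0.095, 0, 0, 0, 0.4, 0, 0.002, 0.097, 0, 0, 0, 0.4, 0, 0.002, 0.099, 0, 0, 0, 0.4, 0, 0.002, 0.1, 0, 0, 0, 0.4, 0, 0.002, 0.1, 0, 0, 0, 0.4]
}}

```text
time_s: 13.15
eef_pos: [0.5489, 0.0647, 0.0955]
eef_rot: [0.001, 0.038, 0.999, -0.0]
wrist_force: [0.3, -1.0, -1.0]
opening: 0.668
grasp_force: 64.8
```

Emit:
{"op": "carry_out", "data": {
  "steps": [0, 0, 0.0005, 0, 0, 0, 0.4, 0, 0, 0.001, 0, 0, 0, 0.4, 0, 0, 0.0015, 0, 0, 0, 0.4, 0, 0, 0.002, 0, 0, 0, 0.4, 0, 0, 0.002, 0, 0, 0, 0.4]
}}

```text
time_s: 13.65
eef_pos: [0.5488, 0.0648, 0.0944]
eef_rot: [0.0, 0.038, 0.999, -0.0]
wrist_force: [-5.8, 1.1, 12.7]
opening: 0.671
grasp_force: 66.4
```

Emit:
{"op": "carry_out", "data": {
  "steps": [0, 0, 0, 0, 0, 0, 0.8, 0, 0, 0, 0, 0, 0, 1, 0, 0, 0, 0, 0, 0, 1, 0, 0, -0.02, 0, 0, 0, 1, 0, 0, -0.06, 0, 0, 0, 1, 0, 0, -0.1, 0, 0, 0, 1, 0.069, -0.389, -0.136, 0, 0, 0, 1, 0.069, -0.389, -0.136, 0, 0, 0, 1, 0.069, -0.389, -0.136, 0, 0, 0, 1, 0.069, -0.389, -0.136, 0, 0, 0, 1, 0.069, -0.389, -0.136, 0, 0, 0, 1, 0.069, -0.389, -0.136, 0, 0, 0, 1, 0.069, -0.389, -0.136, 0, 0, 0, 1, 0.069, -0.389, -0.136, 0, 0, 0, 1, 0.069, -0.389, -0.136, 0, 0, 0, 1, 0.069, -0.389, -0.136, 0, 0, 0, 1, 0.069, -0.389, -0.136, 0, 0, 0, 1, 0.069, -0.389, -0.136, 0, 0, 0, 1]
}}

```text
time_s: 15.45
eef_pos: [0.4502, -0.3162, 0.2285]
eef_rot: [-0.0, 0.037, 0.999, 0.0]
wrist_force: [-0.2, -0.3, 0.4]
opening: 1.001
grasp_force: 0.0
```

Run:
```python
from h import *
im,c=shot('wrist'); save(im,'w5'); T=pose(); print(T[:3,3])
h=cv2.cvtColor(im,cv2.COLOR_RGB2HSV)
# light blue dots -> hull/rect of dots; and bright tile vs table
d=cv2.inRange(h,(100,80,60),(118,255,255)); P=[]
for k in cv2.findContours(d,cv2.RETR_EXTERNAL,cv2.CHAIN_APPROX_NONE)[0]:
    a=cv2.contourArea(k)
    if 30<a<400 and abs(k[:,0].mean(0)-[256,185]).max()<110: P.append(cv2.minEnclosingCircle(k)[0])
w=cast(c,P,.012)[:,:2]*1000; print(np.round(P),np.round(w)); r=cv2.minAreaRect(w.astype(np.float32)); print('dots',r)
```

```text
[ 0.4503199  -0.31629896  0.22860895]
[[265. 229.]
 [244. 224.]
 [223. 219.]
 [272. 208.]
 [250. 203.]
 [228. 198.]
 [278. 186.]
 [256. 181.]
 [234. 176.]
 [284. 164.]
 [262. 158.]
 [239. 152.]
 [291. 140.]
 [268. 134.]
 [245. 128.]] [[ 498. -313.]
 [ 491. -331.]
 [ 485. -350.]
 [ 478. -306.]
 [ 472. -324.]
 [ 465. -344.]
 [ 458. -299.]
 [ 452. -318.]
 [ 445. -337.]
 [ 438. -292.]
 [ 432. -311.]
 [ 425. -330.]
 [ 418. -285.]
 [ 412. -304.]
 [ 405. -323.]]
dots ((451.67572021484375, -317.76116943359375), (40.293243408203125, 84.22722625732422), 71.02263641357422)
```

View pics/w5.png

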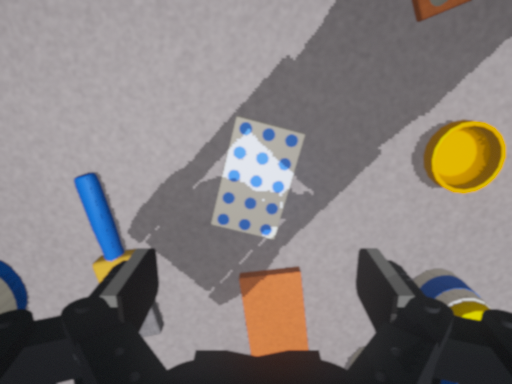

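The dotted tile lies clear at about (256,181), with its 3×5 dots giving its centre and yaw. I go down open, close to just wider than the tile, and feel for the table.

Emit:
{"op": "carry_out", "data": {
  "steps": [-0.0015, -0.0015, 0.03, 0, 0, 0.13, 1, -0.0015, -0.0015, 0.06, 0, 0, 0.257, 1, -0.0015, -0.0015, 0.09, 0, 0, 0.257, 1, -0.0015, -0.0015, 0.115, 0, 0, 0.257, 1, -0.0015, -0.0015, 0.13, 0, 0, 0.257, 1, -0.0015, -0.0015, 0.14, 0, 0, 0.257, 1, -0.0015, -0.0015, 0.148, 0, 0, 0.257, 1, -0.0015, -0.0015, 0.153, 0, 0, 0.257, 0.9, -0.0015, -0.0015, 0.153, 0, 0, 0.257, 0.8, -0.0015, -0.0015, 0.153, 0, 0, 0.257, 0.77, -0.0015, -0.0015, 0.153, 0, 0, 0.257, 0.77, -0.0015, -0.0015, 0.153, 0, 0, 0.257, 0.77]
}}

```text
time_s: 16.7
eef_pos: [0.4516, -0.3197, 0.0765]
eef_rot: [0.0, 0.166, 0.986, -0.0]
wrist_force: [-0.3, -0.5, 0.6]
opening: 0.769
grasp_force: 0.1
```

Emit:
{"op": "carry_out", "data": {
  "steps": [0, 0, 0.001, 0, 0, 0, 0.77, 0, 0, 0.002, 0, 0, 0, 0.77, 0, 0, 0.003, 0, 0, 0, 0.77, 0, 0, 0.003, 0, 0, 0, 0.77]
}}

```text
time_s: 17.1
eef_pos: [0.4511, -0.3194, 0.0727]
eef_rot: [-0.0, 0.166, 0.986, 0.0]
wrist_force: [-0.1, 0.6, 0.2]
opening: 0.773
grasp_force: 0.0
```

Emit:
{"op": "carry_out", "data": {
  "steps": [0, 0, 0.001, 0, 0, 0, 0.77, 0, 0, 0.002, 0, 0, 0, 0.77, 0, 0, 0.003, 0, 0, 0, 0.77, 0, 0, 0.003, 0, 0, 0, 0.77]
}}

```text
time_s: 17.5
eef_pos: [0.4511, -0.3194, 0.0697]
eef_rot: [-0.0, 0.166, 0.986, 0.0]
wrist_force: [-0.2, 0.2, 0.7]
opening: 0.766
grasp_force: 0.0
```

Emit:
{"op": "carry_out", "data": {
  "steps": [0, 0, 0.001, 0, 0, 0, 0.77, 0, 0, 0.002, 0, 0, 0, 0.77, 0, 0, 0.003, 0, 0, 0, 0.77, 0, 0, 0.003, 0, 0, 0, 0.77]
}}

```text
time_s: 17.9
eef_pos: [0.4512, -0.3194, 0.0667]
eef_rot: [-0.0, 0.166, 0.986, 0.0]
wrist_force: [-0.1, -0.5, 0.1]
opening: 0.768
grasp_force: 0.0
```

Emit:
{"op": "carry_out", "data": {
  "steps": [0, 0, -0.0005, 0, 0, 0, 0.7, 0, 0, -0.0005, 0, 0, 0, 0.65, 0, 0, -0.0005, 0, 0, 0, 0.6, 0, 0, -0.0005, 0, 0, 0, 0.5, 0, 0, -0.0005, 0, 0, 0, 0.4, 0, 0, -0.0005, 0, 0, 0, 0.4, 0, 0, -0.0005, 0, 0, 0, 0.4]
}}

```text
time_s: 18.6
eef_pos: [0.4517, -0.3198, 0.0682]
eef_rot: [0.0, 0.166, 0.986, -0.0]
wrist_force: [-1.2, 1.0, 5.9]
opening: 0.681
grasp_force: 64.5
```

Emit:
{"op": "carry_out", "data": {
  "steps": [0, 0, -0.01, 0, 0, 0, 0.4, 0, 0, -0.04, 0, 0, 0, 0.4, 0, 0, -0.08, 0, 0, 0, 0.4, 0, 0, -0.105, 0, 0, 0, 0.4, 0.009, 0.029, -0.11, 0, 0, 0, 0.4, 0.023, 0.07, -0.11, 0, 0, -0.03, 0.4, 0.037, 0.115, -0.11, 0, 0, -0.06, 0.4, 0.052, 0.16, -0.11, 0, 0, -0.09, 0.4, 0.066, 0.205, -0.11, 0, 0, -0.12, 0.4, 0.081, 0.25, -0.11, 0, 0, -0.15, 0.4, 0.095, 0.295, -0.11, 0, 0, -0.18, 0.4, 0.11, 0.34, -0.11, 0, 0, -0.21, 0.4, 0.124, 0.385, -0.11, 0, 0, -0.24, 0.4, 0.137, 0.425, -0.11, 0, 0, -0.255, 0.4, 0.146, 0.453, -0.11, 0, 0, -0.255, 0.4, 0.15, 0.467, -0.11, 0, 0, -0.255, 0.4, 0.152, 0.471, -0.11, 0, 0, -0.255, 0.4, 0.152, 0.471, -0.11, 0, 0, -0.255, 0.4, 0.152, 0.471, -0.11, 0, 0, -0.255, 0.4]
}}

```text
time_s: 20.5
eef_pos: [0.4619, 0.1746, 0.1774]
eef_rot: [-0.0, 0.04, 0.999, -0.0]
wrist_force: [-0.7, -0.4, -1.3]
opening: 0.688
grasp_force: 64.8
```

Run:
```python
from h import *
im,c=shot('wrist'); save(im,'w6'); T=pose(); print(T[:3]); zt=T[2,3]-.068+.012
h=cv2.cvtColor(im,cv2.COLOR_RGB2HSV)
d=cv2.inRange(h,(100,80,60),(118,255,255)); P=[]
for k in cv2.findContours(d,cv2.RETR_EXTERNAL,cv2.CHAIN_APPROX_NONE)[0]:
    if cv2.contourArea(k)>60: P.append(cv2.minEnclosingCircle(k)[0])
P=np.array(P); w=cast(c,P,zt)[:,:2]*1000; print(np.c_[np.round(P),np.round(w,1)])
```

```text
[[-9.96811330e-01  7.97944764e-02 -1.13947480e-04  4.61990818e-01]
 [ 7.97945060e-02  9.96811294e-01 -2.83849769e-04  1.74441951e-01]
 [ 9.09344908e-05 -2.92037049e-04 -9.99999953e-01  1.77428717e-01]]
[[256.  354.  502.6 170.5]
 [302.  316.  484.  192.2]
 [257.  316.  482.4 172.2]
 [211.  316.  480.8 152.2]
 [304.  273.  463.1 193.9]
 [257.  272.  461.3 174. ]
 [209.  272.  459.7 154. ]
 [ 84.  250.  445.4 104. ]
 [307.  227.  442.3 195.7]
 [257.  226.  440.4 175.7]
 [207.  226.  438.8 155.6]
 [130.  214.  431.  125.6]
 [ 78.  218.  431.5 104.5]
 [110.  186.  419.1 119.8]
 [ 66.  186.  417.6 103.1]
 [309.  175.  421.  197.2]
 [257.  175.  419.5 177.3]
 [205.  176.  417.9 157.2]
 [100.  150.  405.1 119. ]]
```

View pics/w6.png

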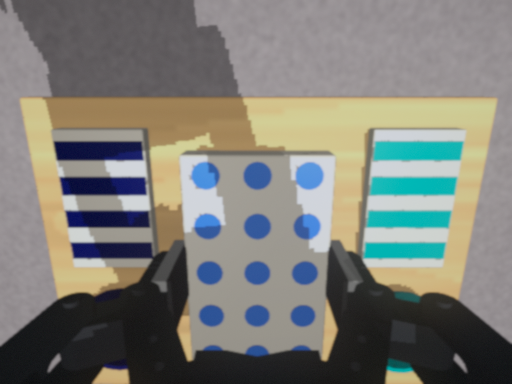

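The dotted tile is held level between the references, with its centre dot at (257,272), and it is parallel to them. I lower it.

Emit:
{"op": "carry_out", "data": {
  "steps": [0, 0.0005, 0.03, 0, 0, 0, 0.4, 0, 0.0005, 0.06, 0, 0, 0, 0.4, 0, 0.0005, 0.077, 0, 0, 0, 0.4, 0, 0.0005, 0.086, 0, 0, 0, 0.4, 0, 0.0005, 0.09, 0, 0, 0, 0.4, 0, 0.0005, 0.092, 0, 0, 0, 0.4, 0, 0.0005, 0.093, 0, 0, 0, 0.4, 0, 0.0005, 0.093, 0, 0, 0, 0.4]
}}

```text
time_s: 21.35
eef_pos: [0.4626, 0.1759, 0.0851]
eef_rot: [0.001, 0.039, 0.999, 0.0]
wrist_force: [0.3, -0.3, -0.9]
opening: 0.685
grasp_force: 64.8
```

Emit:
{"op": "carry_out", "data": {
  "steps": [0, 0, 0.0005, 0, 0, 0, 0.4, 0, 0, 0.001, 0, 0, 0, 0.4, 0, 0, 0.0015, 0, 0, 0, 0.4, 0, 0, 0.0015, 0, 0, 0, 0.4]
}}

```text
time_s: 21.75
eef_pos: [0.4622, 0.1759, 0.0832]
eef_rot: [0.0, 0.039, 0.999, 0.0]
wrist_force: [-0.5, 0.4, 3.0]
opening: 0.685
grasp_force: 65.2
```

Emit:
{"op": "carry_out", "data": {
  "steps": [0, 0, 0.0005, 0, 0, 0, 0.4, 0, 0, 0.001, 0, 0, 0, 0.4, 0, 0, 0.001, 0, 0, 0, 0.4]
}}

```text
time_s: 22.05
eef_pos: [0.4622, 0.1759, 0.0832]
eef_rot: [-0.0, 0.039, 0.999, -0.0]
wrist_force: [-5.9, -1.3, 14.9]
opening: 0.683
grasp_force: 66.7
```

Emit:
{"op": "carry_out", "data": {
  "steps": [0, 0, -0.001, 0, 0, 0, 0.8, 0, 0, -0.001, 0, 0, 0, 0.9, 0, 0, -0.001, 0, 0, 0, 0.95, 0, 0, -0.02, 0, 0, 0, 1, 0, 0, -0.06, 0, 0, 0, 1, 0, 0, -0.1, 0, 0, 0, 1, -0.143, -0.314, -0.16, 0, 0, 0, 1, -0.143, -0.314, -0.16, 0, 0, 0, 1, -0.143, -0.314, -0.16, 0, 0, 0, 1, -0.143, -0.314, -0.16, 0, 0, 0, 1, -0.143, -0.314, -0.16, 0, 0, 0, 1, -0.143, -0.314, -0.16, 0, 0, 0, 1, -0.143, -0.314, -0.16, 0, 0, 0, 1, -0.143, -0.314, -0.16, 0, 0, 0, 1, -0.143, -0.314, -0.16, 0, 0, 0, 1, -0.143, -0.314, -0.16, 0, 0, 0, 1, -0.143, -0.314, -0.16, 0, 0, 0, 1]
}}

```text
time_s: 23.75
eef_pos: [0.5793, -0.1469, 0.2413]
eef_rot: [-0.001, 0.039, 0.999, 0.0]
wrist_force: [0.2, -0.4, -0.1]
opening: 1.0
grasp_force: 0.0
```

```bash
python3 wd.py w7
```

```text
[[-9.970e-01  7.700e-02 -9.000e-04  5.794e-01]
 [ 7.690e-02  9.970e-01  6.000e-04 -1.469e-01]
 [ 1.000e-03  5.000e-04 -1.000e+00  2.415e-01]]
navy [549.2  56.3] r 27.3 rect [550.5  46.6] [54.5 20.3] 7.6
navy [ 648.8 -199.4] r 22.6 rect [ 640.4 -196.2] [45.2 20.3] 69.5
yellow [ 580.8 -147. ] r 25.3 rect [ 580.6 -147.4] [48.6 49.8] 85.6
yellow [ 663.5 -204.7] r 28.0 rect [ 663.2 -205.4] [47.8 55.6] 76.9
```

View pics/w7.png

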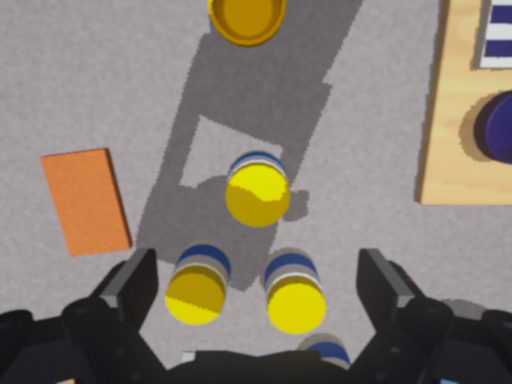

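The chosen jar's cap is at (258,192), nearest the amber dish and clear of its neighbours at (197,290) and (295,300).

Emit:
{"op": "carry_out", "data": {
  "steps": [-0.001, 0, 0.03, 0, 0, 0, 1, -0.001, 0, 0.06, 0, 0, 0, 1, -0.001, 0, 0.09, 0, 0, 0, 1, -0.001, 0, 0.115, 0, 0, 0, 1, -0.001, 0, 0.135, 0, 0, 0, 1, -0.001, 0, 0.148, 0, 0, 0, 1, -0.001, 0, 0.155, 0, 0, 0, 1, -0.001, 0, 0.155, 0, 0, 0, 1, -0.001, 0, 0.155, 0, 0, 0, 0.6, -0.001, 0, 0.155, 0, 0, 0, 0.5, -0.001, 0, 0.155, 0, 0, 0, 0.4, -0.001, 0, 0.155, 0, 0, 0, 0.3, -0.001, 0, 0.155, 0, 0, 0, 0.3, -0.001, 0, 0.155, 0, 0, 0, 0.3]
}}

```text
time_s: 25.2
eef_pos: [0.5818, -0.1489, 0.0884]
eef_rot: [0.001, 0.039, 0.999, -0.0]
wrist_force: [-0.8, 0.7, 5.9]
opening: 0.597
grasp_force: 62.7
```

Emit:
{"op": "carry_out", "data": {
  "steps": [0, 0, -0.015, 0, 0, 0, 0.3, 0, 0, -0.05, 0, 0, 0, 0.3, 0, 0, -0.09, 0, 0, 0, 0.3, 0.009, 0.02, -0.112, 0, 0, 0, 0.3, 0.025, 0.055, -0.112, 0, 0, 0, 0.3, 0.044, 0.095, -0.112, 0, 0, 0, 0.3, 0.062, 0.135, -0.112, 0, 0, 0, 0.3, 0.081, 0.175, -0.112, 0, 0, 0, 0.3, 0.099, 0.215, -0.112, 0, 0, 0, 0.3, 0.117, 0.255, -0.112, 0, 0, 0, 0.3, 0.131, 0.285, -0.112, 0, 0, 0, 0.3, 0.14, 0.304, -0.112, 0, 0, 0, 0.3, 0.144, 0.313, -0.112, 0, 0, 0, 0.3, 0.144, 0.313, -0.112, 0, 0, 0, 0.3, 0.144, 0.313, -0.112, 0, 0, 0, 0.3]
}}

```text
time_s: 26.7
eef_pos: [0.4623, 0.1742, 0.1992]
eef_rot: [0.0, 0.039, 0.999, -0.0]
wrist_force: [0.6, -0.4, -2.5]
opening: 0.592
grasp_force: 62.9
```

Run:
```python
from h import *
im,c=shot('wrist'); save(im,'w8'); T=pose(); print(T[:3,3])
h=cv2.cvtColor(im,cv2.COLOR_RGB2HSV)
m=cv2.inRange(h,(22,120,100),(38,255,255))
k=max(cv2.findContours(m,0,1)[0],key=cv2.contourArea)[:,0]; print('cap',cv2.minAreaRect((cast(c,k,T[2,3]-.0204)[:,:2]*1000).astype(np.float32)), k.min(0),k.max(0))
d=cv2.inRange(h,(100,80,60),(118,255,255))
for k in cv2.findContours(d,0,1)[0]:
    if 40<cv2.contourArea(k)<900: p=cv2.minEnclosingCircle(k)[0]; print(np.round(p),np.round(cast(c,p,.027)[0,:2]*1000,1))
```

```text
[0.46244499 0.17396808 0.19908752]
cap ((451.8183288574219, 174.15203857421875), (47.04794692993164, 40.496891021728516), 86.62224578857422) [182 243] [331 356]
[ 98. 236.] [487.1  46.8]
[120. 204.] [462.3  69.3]
[286. 193.] [463.2 195.1]
[259. 192.] [461.5 175.5]
[232. 193.] [460.4 155.1]
[286. 165.] [442.3 196.8]
[259. 165.] [440.7 176.9]
[232. 165.] [439.1 156.8]
[288. 136.] [421.4 198.7]
[259. 137.] [419.9 178.6]
[231. 136.] [418.1 158.6]
```

View pics/w8.png

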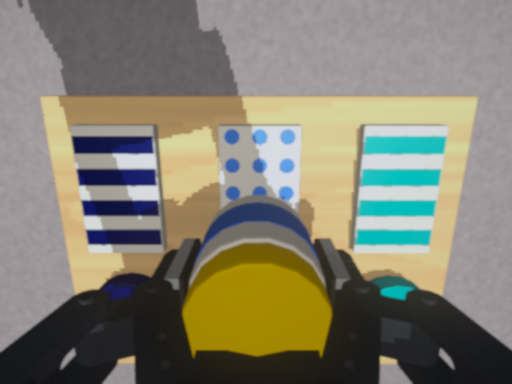

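The jar is held upright above the tile, whose middle dot row is at (259,192). I shift 1 mm and lower it.

Emit:
{"op": "carry_out", "data": {
  "steps": [0, 0.001, 0.025, 0, 0, 0, 0.3, 0, 0.001, 0.05, 0, 0, 0, 0.3, 0, 0.001, 0.067, 0, 0, 0, 0.3, 0, 0.001, 0.076, 0, 0, 0, 0.3, 0, 0.001, 0.08, 0, 0, 0, 0.3, 0, 0.001, 0.082, 0, 0, 0, 0.3, 0, 0.001, 0.083, 0, 0, 0, 0.3, 0, 0.001, 0.083, 0, 0, 0, 0.3]
}}

```text
time_s: 27.55
eef_pos: [0.4625, 0.1758, 0.1165]
eef_rot: [0.001, 0.039, 0.999, 0.0]
wrist_force: [0.2, -0.2, -1.3]
opening: 0.593
grasp_force: 62.9
```

Emit:
{"op": "carry_out", "data": {
  "steps": [0, 0, 0.0005, 0, 0, 0, 0.3, 0, 0, 0.001, 0, 0, 0, 0.3, 0, 0, 0.0015, 0, 0, 0, 0.3, 0, 0, 0.0015, 0, 0, 0, 0.3]
}}

```text
time_s: 27.95
eef_pos: [0.4623, 0.176, 0.1154]
eef_rot: [0.0, 0.039, 0.999, -0.0]
wrist_force: [-3.7, -0.6, 7.4]
opening: 0.598
grasp_force: 63.6
```

Contact. I release, lift straight up and back off.

Emit:
{"op": "carry_out", "data": {
  "steps": [0, 0, 0, 0, 0, 0, 0.75, 0, 0, 0, 0, 0, 0, 0.9, 0, 0, 0, 0, 0, 0, 1, 0, 0, 0, 0, 0, 0, 1, 0, 0, -0.02, 0, 0, 0, 1, 0, 0, -0.05, 0, 0, 0, 1, 0, 0, -0.09, 0, 0, 0, 1, 0, 0, -0.13, 0, 0, 0, 1, 0, -0.2, -0.16, 0, 0, 0, 1, 0, -0.2, -0.16, 0, 0, 0, 1, 0, -0.2, -0.16, 0, 0, 0, 1, 0, -0.2, -0.16, 0, 0, 0, 1, 0, -0.2, -0.16, 0, 0, 0, 1, 0, -0.2, -0.16, 0, 0, 0, 1]
}}

```text
time_s: 29.35
eef_pos: [0.4463, -0.0247, 0.2746]
eef_rot: [0.0, 0.041, 0.999, 0.0]
wrist_force: [0.3, 1.1, -0.4]
opening: 0.999
grasp_force: 0.0
```

Run:
```python
from h import *
im,c=shot('top'); h=cv2.cvtColor(im,cv2.COLOR_RGB2HSV)
def r(nm,lo,hi,b,z):
    m=cv2.inRange(h,lo,hi); k=np.zeros_like(m); k[b[1]:b[3],b[0]:b[2]]=m[b[1]:b[3],b[0]:b[2]]
    p=np.argwhere(k)[:,::-1]; q=cv2.minAreaRect((cast(c,p,z)[:,:2]*1000).astype(np.float32)); print(nm,np.round(q[0]),np.round(q[1]))
r('cap',(24,140,120),(36,255,255),(185,205,225,250),.095)
r('turq',(78,80,60),(98,255,255),(150,180,185,219),.045); r('navy',(108,80,10),(140,255,200),(222,180,258,224),.045)
r('amber',(15,120,60),(40,255,255),(300,230,332,262),.03); r('clay',(0,100,60),(14,255,255),(350,165,395,215),.012)
a=cv2.resize(im[160:290,130:290],None,fx=2.9,fy=2.9); s,_=shot('scene'); b=cv2.resize(s[110:270,230:440],None,fx=1.6,fy=2.3*377/368/1.47)
hh=max(a.shape[0],b.shape[0]); o=np.zeros((hh,a.shape[1]+b.shape[1],3),np.uint8); o[:a.shape[0],:a.shape[1]]=a; o[:b.shape[0],a.shape[1]:]=b; o=o[:, :800]; save(o,'fin')
```

```text
cap [465. 176.] [45. 48.]
turq [569. 273.] [57. 59.]
navy [555.  67.] [48. 56.]
amber [ 440. -167.] [ 8. 38.]
clay [ 597. -307.] [99. 60.]
```

View pics/fin.png

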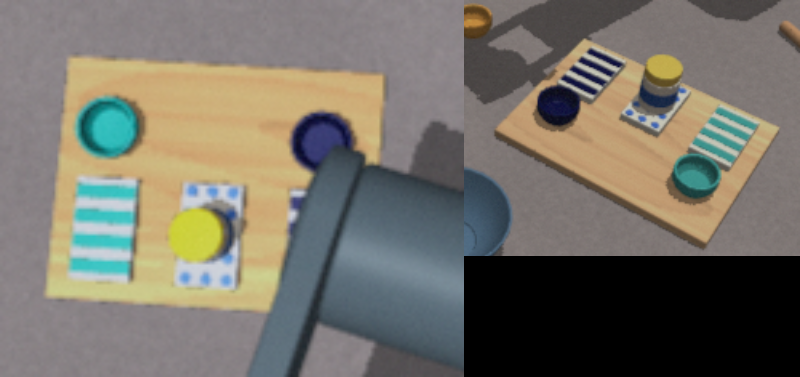

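The final view shows the tile, jar and both dishes upright in place; the robot touches nothing.

```bash
python3 -c "
from bench import ctrl
print(ctrl.hand_in())"
```

```text
the job is handed in; nothing more can be done
None
```

I handed the job in at about 29 s on the robot's clock: in the last pictures the dotted tile, the jar and both dishes stood upright at their target spots, and the interface gave no verdict.

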